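Make up the signing kit and the stapling kit

TASK

Make up two desk kits: put the rubber stamp and the red ink pad in the green tray, and the teal stapler, the yellow box of staples and the glue stick in the cream tray. Stand each thing upright, flat on the floor of a compartment of its own (any compartment of the right tray; one of the green tray's stays empty). Leave the blue ink pad and the white box of staples where they are.

Things in the scene. Friction and masses are not known exactly. Their poses are not given: they have to be found in the camera images.
- green_tray: dark green kit tray, fixed to the desk, 118 mm along its x by 274 mm along its y, 12 mm high, wall and dividers 4 mm thick, floor 4 mm thick. Three equal open compartments in a row along y, centred at y = -90, 0 and +90 mm (x = 0), each 110 mm (x) by 86 mm (y) inside. Origin: centre of the underside, on the desk; z up.
- cream_tray: cream-coloured kit tray, fixed to the desk, 118 mm along its x by 274 mm along its y, 12 mm high, wall and dividers 4 mm thick, floor 4 mm thick. Three equal open compartments in a row along y, centred at y = -90, 0 and +90 mm (x = 0), each 110 mm (x) by 86 mm (y) inside. Origin: centre of the underside, on the desk; z up.
- stamp_mid (a point): rubber stamp of pale wood with a brass band, standing upright, 76 mm tall: round foot 40 mm across and 10 mm high, straight round handle 26 mm across above it. Origin: its centre, half-way up; z up.
- red_pad_mid (a point): ink pad in a round closed tin, RED, 50 mm across, 32 mm high. Origin: its centre, half-way up; z up.
- blue_pad_mid (a point): ink pad in a round closed tin like the other but BLUE, 50 mm across, 32 mm high; not wanted. Origin: its centre, half-way up; z up.
- stapler_mid (a point): mini stapler, teal top on a black base, 72 mm long (x) by 28 mm wide (y) by 42 mm high; straight sides, grip across y. It fits a compartment lengthwise along the tray's x. Origin: its centre, half-way up; z up.
- yellow_box_mid (a point): closed box of staples, YELLOW with a grey band, 54 mm (x) by 38 mm (y) by 34 mm high. Origin: its centre, half-way up; z up.
- white_box_mid (a point): closed box of staples like the other but WHITE with a grey band, 54 mm (x) by 38 mm (y) by 34 mm high; not wanted. Origin: its centre, half-way up; z up.
- glue_mid (a point): glue stick with an orange cap, white and purple barrel, standing upright, 31 mm across, 78 mm tall. Origin: its centre, half-way up; z up.
Things that resemble listed ones, but are neither listed nor needed, are in the scene too. Of the things like the part that bears red_pad_mid, leave any that is pink or purple; of the rest the larger one is meant.

How it is judged (in metres and radians):
At the end, for the whole second after the job is handed in: Each thing in its own compartment of the right tray (centre within 45 mm in x, 32 mm in y of the compartment's), on the floor (height within 4 mm), upright within 0.12 rad, released, at rest. Blue pad and white box upright, at rest, within 20 mm of their start (x of stamp_mid in the frame of green_tray between -0.045 and 0.045 m and z of stamp_mid in the frame of green_tray between 0.038 and 0.046 m and angle between each of stamp_mid, red_pad_mid, stapler_mid, yellow_box_mid, glue_mid, blue_pad_mid, white_box_mid's own z axis and vertical below 0.12 rad and linear speed of each of stamp, red_pad, stapler, yellow_box, glue, blue_pad, white_box below 0.01 m/s and x of red_pad_mid in the frame of green_tray between -0.045 and 0.045 m and z of red_pad_mid in the frame of green_tray between 0.016 and 0.024 m and ((y of stamp_mid in the frame of green_tray between -0.122 and -0.058 m and y of red_pad_mid in the frame of green_tray between -0.032 and 0.032 m) or (y of stamp_mid in the frame of green_tray between -0.122 and -0.058 m and y of red_pad_mid in the frame of green_tray between 0.058 and 0.122 m) or (y of stamp_mid in the frame of green_tray between -0.032 and 0.032 m and y of red_pad_mid in the frame of green_tray between -0.122 and -0.058 m) or (y of stamp_mid in the frame of green_tray between -0.032 and 0.032 m and y of red_pad_mid in the frame of green_tray between 0.058 and 0.122 m) or (y of stamp_mid in the frame of green_tray between 0.058 and 0.122 m and y of red_pad_mid in the frame of green_tray between -0.122 and -0.058 m) or (y of stamp_mid in the frame of green_tray between 0.058 and 0.122 m and y of red_pad_mid in the frame of green_tray between -0.032 and 0.032 m)) and x of stapler_mid in the frame of cream_tray between -0.045 and 0.045 m and z of stapler_mid in the frame of cream_tray between 0.021 and 0.029 m and x of yellow_box_mid in the frame of cream_tray between -0.045 and 0.045 m and z of yellow_box_mid in the frame of cream_tray between 0.017 and 0.025 m and x of glue_mid in the frame of cream_tray between -0.045 and 0.045 m and z of glue_mid in the frame of cream_tray between 0.039 and 0.047 m and ((y of stapler_mid in the frame of cream_tray between -0.122 and -0.058 m and y of yellow_box_mid in the frame of cream_tray between -0.032 and 0.032 m and y of glue_mid in the frame of cream_tray between 0.058 and 0.122 m) or (y of stapler_mid in the frame of cream_tray between -0.122 and -0.058 m and y of yellow_box_mid in the frame of cream_tray between 0.058 and 0.122 m and y of glue_mid in the frame of cream_tray between -0.032 and 0.032 m) or (y of stapler_mid in the frame of cream_tray between -0.032 and 0.032 m and y of yellow_box_mid in the frame of cream_tray between -0.122 and -0.058 m and y of glue_mid in the frame of cream_tray between 0.058 and 0.122 m) or (y of stapler_mid in the frame of cream_tray between -0.032 and 0.032 m and y of yellow_box_mid in the frame of cream_tray between 0.058 and 0.122 m and y of glue_mid in the frame of cream_tray between -0.122 and -0.058 m) or (y of stapler_mid in the frame of cream_tray between 0.058 and 0.122 m and y of yellow_box_mid in the frame of cream_tray between -0.122 and -0.058 m and y of glue_mid in the frame of cream_tray between -0.032 and 0.032 m) or (y of stapler_mid in the frame of cream_tray between 0.058 and 0.122 m and y of yellow_box_mid in the frame of cream_tray between -0.032 and 0.032 m and y of glue_mid in the frame of cream_tray between -0.122 and -0.058 m)) and distance of each of blue_pad_mid, white_box_mid from where it was at the start of the episode below 0.02 m); the robot touches nothing.
It fails at once if the blue ink pad is moved more than 20 mm (distance of blue_pad_mid from where it was at the start of the episode above 0.02 m).
It fails at once if the white box of staples is moved more than 20 mm (distance of white_box_mid from where it was at the start of the episode above 0.02 m).
It also fails if it takes over 128 s, if anything falls off the work surface, if the arm or the gripper's body presses on something with over 40 N, if the wrist force passes 120 N, or if a joint passes its speed limit or range.

ROBOT

A 6-joint arm with a two-finger parallel gripper is mounted at the origin on the work surface. World frame = base frame: x ahead of the robot, y to its left, z up, the work surface at z = 0. Lengths are in mm, angles in rad, forces in N, time in s.
With the tool pointing down it reaches from about 300 to 875 mm from the base axis. Payload 6.4 kg.
Tool frame: the origin (TCP) lies midway between the tips of the shut fingers; the grasp point (between the pads) lies 19 mm behind it; z points along the fingers, y is the line along which they close (so a half turn about z gives the same grasp; the last joint's range is limited). The gripper opens to 85 mm and grips with 20 to 120 N. Pads are 22 mm wide; open, the fingers measure 114 mm over their backs; the gripper's body (76 mm by 85 mm) begins 54 mm behind the grasp point. The pads swing forward as they close: fully open they stand 13 mm farther back than shut.
Start: joints at [1.046, 0.181, 1.607, -0, 1.354, -0.206], TCP at [180.209, 546.046, 231.288] pointing down, gripper open.
Joint ranges: [-2.99, 2.99], [-0.89, 2.07], [0.3, 2.58], [-1.14, 4.28], [0, 2.63], [-3.12, 3.12]. Speed limits (rad/s): [2.57, 2.57, 3.01, 3.14, 3.14, 3.14].

INTERFACE

Orientations are given as a unit quaternion [x, y, z, w].
In Python, from cell import sense, get_image, finish_job gives the robot as it stands.
- The arm moves only by the tool apply_moves, never from a script. Its argument "motion" is a list of rows, each a list of 7 numbers: the shift along the world's x, y, z scaled (see below), then the turn, a rotation vector about the world's x, y, z scaled (see below), then the gripper command: -1 is fully open, 1 is shut, values between are in proportion. A call has 1 to 12 rows; each row is the pose to reach, as a shift and turn from the pose commanded when the call began; what a row does not reach only later rows make up. The controller multiplies each number of a shift by 300 mm and each number of a turn by 30 degrees. A row lasts 1/10 s, in which the tool goes at most 50 mm and 8.59 degrees, less where a joint would pass 70% of its speed; a pose out of reach is approached as far as the arm can. A call with a number of a shift or a turn outside -1 to 1 is refused whole. A call with a gripper value outside its range is refused whole. The fingers move at their own pace and stop on an object; "grip_force" is the grip in N (left out, the last holds). Time passes only in rows, so rows that repeat a pose let the fingers close. It gives the time, the measured TCP pose, the force, the opening and the grip force at its end, in the units of the state.
- sense(): the state, without advancing time (a new reading comes with each control period).
- get_image(name): name is "side" or "top"; returns a dict with "img" (480x640x3 uint8, red, green, blue), "camera_matrix" (3x3 intrinsics, pixels), "rvec" (rotation vector, rad) and "tvec" (3), from world to camera coordinates, as OpenCV has them. Camera axes: x right, y down, z forward; pixel columns grow to the right and rows downward; lengths in mm; the calibration is good to about 2 mm. A picture is of the moment at which its call begins. There is no depth.
- finish_job(): hands the job in; it is judged then, once.
The state is a dict: "time_s": time; "joints": joint angles; "joint_vel": joint speeds; "effort": joint torques, N m; "position": TCP position; "orientation": TCP orientation; "ft_force": force on the tool from outside, world axes, zero at the start; "wrist_torque": the same for the moment, N m; "width": opening from 0.0 (shut) to 1.0 (fully open); "finger_force": force on a finger pad.
Only numpy, scipy, OpenCV 4.12 (cv2) and the standard library are available. Lean on these libraries where they do the work, as an engineer would, in place of code of your own. Each camera call takes 0.05 s, during which the arm holds its last target. There are 200 camera calls.

## Working session

There is one attempt and no reset: what is moved stays moved. The work goes in short steps, Python scripts to look and compute and a tool call to move; the robot and the scene stay as the last step left them, time stands still between calls to the robot, and variables do not carry over. Pictures are saved under pics/ and viewed, at most 14 in all, crops included, and the job is handed in when it is done.

Besides the shell and the picture viewer there is one more tool, called by a JSON object that holds its "name" and its "arguments", one argument or row to a line. apply_moves: Moves the arm, as the interface text tells. Shifts and turns lie within -1 to 1; 1 stands for 300 mm of shift or 30 degrees of turn. Its arguments: {"type":"object","properties":{"motion":{"type":"array"},"grip_force":{"type":"number"}},"required":["motion"]}

```bash
mkdir -p pics; cat > h.py <<'E'
import numpy as np,cv2
from cell import sense,get_image,finish_job
def grab(n):
    d=get_image(n); cv2.imwrite(f'/tmp/{n}.png',d['img'][:,:,::-1]); 
    K=np.array(d['camera_matrix'],float);R=cv2.Rodrigues(np.array(d['rvec'],float))[0];t=np.array(d['tvec'],float).ravel()
    return d['img'],(K,R,t)
def ray(c,p):
    K,R,t=c; v=R.T@np.linalg.inv(K)@np.array([p[0],p[1],1.]); return -R.T@t,v
def plane(c,p,z):
    o,v=ray(c,p); return (o+v*(z-o[2])/v[2])
def proj(c,P):
    K,R,t=c; q=K@(R@np.array(P,float)+t); return q[:2]/q[2]
def tri(c1,p1,c2,p2):
    o1,v1=ray(c1,p1);o2,v2=ray(c2,p2)
    s=np.linalg.lstsq(np.stack([v1,-v2],1),o2-o1,rcond=None)[0]
    a,b=o1+v1*s[0],o2+v2*s[1]; return (a+b)/2,np.linalg.norm(a-b)
E
python3 - <<'E'
from h import *
import pickle
o={}
for n in('top','side'):
    im,c=grab(n);o[n]=(im,c);cv2.imwrite(f'pics/{n}0.png',im[:,:,::-1]);print(n,ray(c,(320,240)))
pickle.dump(o,open('o0.pkl','wb'));s=sense();print(s)
E
```

```text
top (array([ 240.38370004,  -20.01786243, 1239.11477691]), array([ 0.22512458,  0.01018786, -0.97441429]))
side (array([424.71954618, 785.44240479, 566.20864858]), array([ 0.06848273, -0.85600531, -0.51265729]))
{'time_s': 0.1, 'joints': array([ 1.04571935e+00,  1.81484026e-01,  1.60789469e+00, -3.02865459e-05,
        1.35381276e+00, -2.06277025e-01]), 'joint_vel': array([ 0.0012274 , -0.00097182, -0.00125694,  0.00010243,  0.00043817,
        0.00137987]), 'effort': array([ 1.22912676e-03, -4.45872009e+01, -3.52241492e+01, -3.18878620e-04,
        4.10228939e-03,  3.91485457e-05]), 'position': array([179.94615744, 545.59438912, 230.47097231]), 'orientation': array([ 1.58722536e-01,  9.87322904e-01, -7.51839996e-04, -2.72045737e-04]), 'ft_force': array([0.14731077, 0.13132667, 0.46851296]), 'wrist_torque': array([-0.06607914, -0.04621375,  0.01775585]), 'finger_force': 0.0, 'width': 1.0027419037301881}
```

View pics/top0.png

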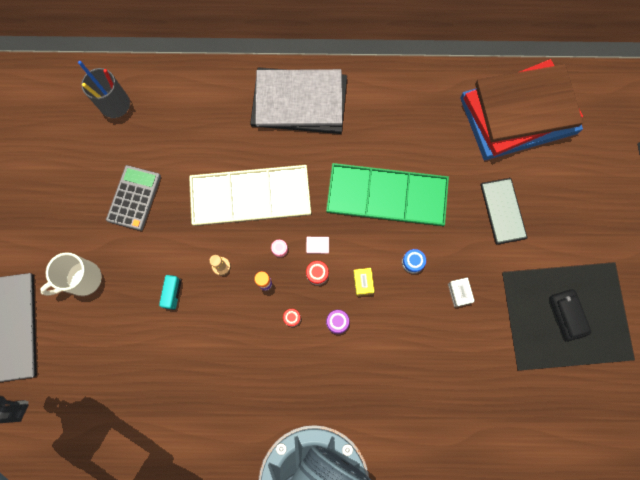

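View pics/side0.png

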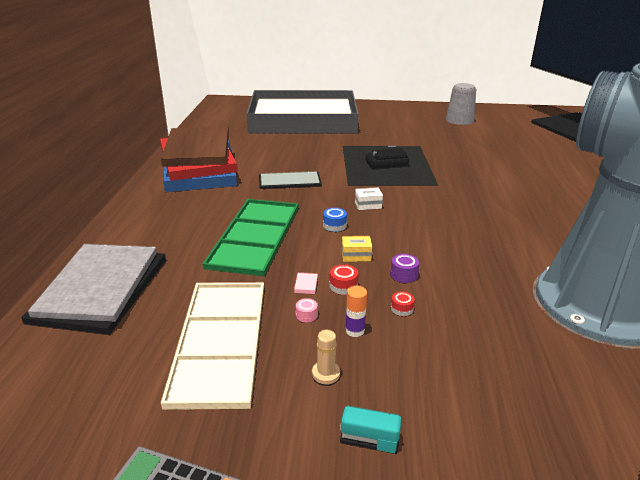

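Top view: the cream tray is at (250,195) and the green tray at (388,194). The stamp is at (220,265), the glue at (264,282), the stapler at (170,292), the yellow box at (364,282), the blue pad at (414,261) and the white box at (461,292).

Red pad candidates are the large red one (317,272), the small red one (291,317), the pink one (279,248) and the purple one (338,321). The large red one is the one meant: it is not pink or purple, and it is larger than the other red. I'll check this in an enlarged crop.

```bash
python3 - <<'E'
import pickle,cv2,numpy as np
o=pickle.load(open('o0.pkl','rb'))
t=o['top'][0][225:345,150:390,::-1];s=o['side'][0][225:465,275:435,::-1]
a=cv2.resize(t,None,fx=3.3,fy=3.3,interpolation=2);cv2.imwrite('pics/tc.png',a)
cv2.imwrite('pics/sc.png',cv2.resize(s,None,fx=2.5,fy=2.5,interpolation=2))
for n in o:
  im,c=o[n];hsv=cv2.cvtColor(im,cv2.COLOR_RGB2HSV);H,S,V=cv2.split(hsv)
  sel={'red':((H<5)|(H>175))&(S>180)&(V>110),'yel':(H>24)&(H<33)&(S>150)&(V>100),'teal':(H>82)&(H<95)&(S>120),'orange':(H>8)&(H<18)&(S>215)&(V>130),'green':(H>60)&(H<80)&(S>150),'blue':(H>100)&(H<115)&(S>180),'wood':(H>8)&(H<20)&(S>60)&(S<150)&(V>130)}
  for k,m in sel.items():
    q=cv2.connectedComponentsWithStats(m.astype(np.uint8))
    for i in range(1,q[0]):
      if q[2][i,4]>40: print(n,k,q[2][i],q[3][i].round(1))
E
```

```text
top red [520  59  34  13 153] [540.   65.4]
top red [104  69   9  18  50] [107.8  76.9]
top red [466  91  23  48 374] [477.2 109.5]
top red [491 134  49  20 353] [510.2 143. ]
top yel [354 269  20  26  77] [363.  284.5]
top teal [159 275  20  34 502] [169.3 292.3]
top green [ 328  165  120   61 3106] [409.4 194.4]
top blue [79 62 27 32 72] [93.2 78.9]
top wood [388  55  43   2  43] [409.   55.2]
top wood [287  69  45   1  45] [309.  69.]
top wood [376  89  17  15  70] [383.8  95.3]
top wood [392  91  15  10  58] [398.4  95.3]
top wood [182  96  18   8  43] [191.4  99.9]
top wood [348  99  19   7  43] [357.5 101.9]
top wood [221 128  17  10  63] [229.3 132.3]
top wood [190 143  23   7  49] [202.5 145.5]
top wood [129 144  24   7  47] [140.5 147.9]
top wood [304 146  30   7  67] [320.  149.2]
top wood [359 160  58  12 122] [385.5 166. ]
top wood [166 162 160  20 488] [232.8 168.7]
top wood [300 235  12  19  41] [304.6 244. ]
top wood [180 239  20   9  44] [191.3 242.1]
top wood [ 35 247  52  31 149] [ 56.8 256. ]
top wood [231 249  15   9  42] [237.9 252.2]
top wood [207 251  24  25 24
[... 1807 characters left out ...]
0.4 364.4]
side wood [447 364  19  92 644] [454.6 416.6]
side wood [112 370  23  43  62] [123.4 390.9]
side wood [299 378  25 102 897] [308.5 421.3]
side wood [270 389  16  48 126] [278.8 412.8]
side wood [421 392   5  36  57] [422.7 409.4]
side wood [ 91 395  20  36  57] [ 99.9 413.4]
side wood [315 394  11  43  75] [318.8 412.8]
side wood [588 394  16  38  75] [596.5 412.9]
side wood [613 398  27  61 177] [626.5 429.8]
side wood [284 403  17  77 295] [291.3 445. ]
side wood [621 406  19  38  64] [629.6 423.5]
side wood [411 411   7  69 128] [413.8 445.2]
side wood [320 413   5  22  41] [322.4 422. ]
side wood [275 432   9  48  88] [279.5 454. ]
side wood [621 446  17  34  76] [629.9 464.1]
```

View pics/tc.png

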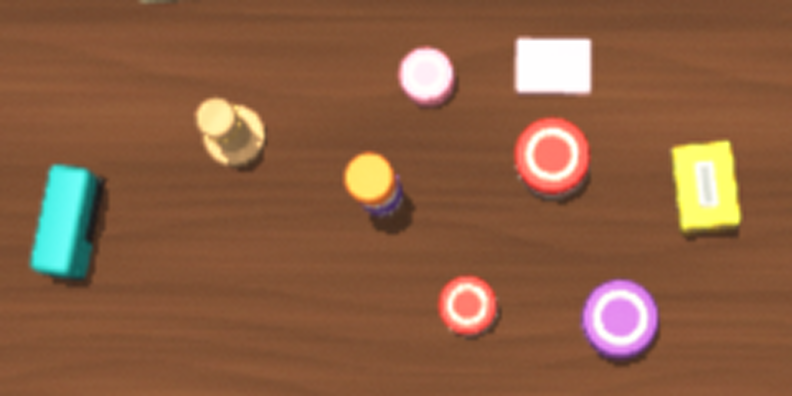

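View pics/sc.png

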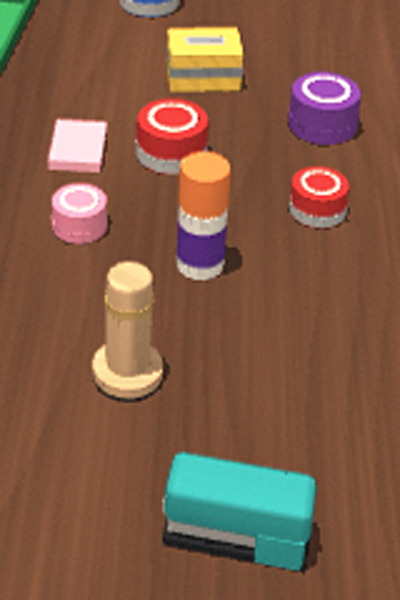

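The crops confirm it: the big red tin (317,272) clearly has a larger diameter than the small red one (291,317). Pink (279,248) and purple (338,321) are ruled out. Next I triangulate the top-face points.

```bash
python3 - <<'E'
import pickle
from h import *
o=pickle.load(open('o0.pkl','rb'));T,ct=o['top'];S,cs=o['side']
t=lambda x,y:(150+(x+.5)/3.3-.5,225+(y+.5)/3.3-.5); s=lambda x,y:(275+(x+.5)/2.5-.5,225+(y+.5)/2.5-.5)
for n,a,b in [('stamp',t(216,117),s(130,273)),('glue',t(370,178),s(205,167)),('red',t(552,155),s(173,118)),('yel',t(706,184),s(206,40)),('stapler c',t(64,220),s(243,478)),('smallred',t(467,305),s(321,182)),('pink',t(427,74),s(79,199)),('purple',t(620,317),s(326,89)),('eraser',t(554,66),s(80,140))]:
  P,e=tri(ct,a,cs,b);print(n,P.round(1),'gap',e.round(1))
for n,h,cc in [('yel',34,[(672,148),(730,141),(739,229),(684,234)]),('stapler',42,[(52,165),(96,170),(82,277),(32,270)])]:
  Q=np.array([plane(ct,t(*p),h)[:2] for p in cc]);d=Q[0]-Q[3];d2=Q[1]-Q[2]
  print(n,Q.round(0).tolist(),[np.degrees(np.arctan2(x[1],x[0])).round(1) for x in(d,d2)],np.linalg.norm(d).round(1),np.linalg.norm(Q[1]-Q[0]).round(1),Q.mean(0).round(1))
H,Sa,V=cv2.split(cv2.cvtColor(T,cv2.COLOR_RGB2HSV))
for n,m in [('green',(H>60)&(H<80)&(Sa>120)),('cream',(V>170)&(Sa<90))]:
  m=m.astype(np.uint8);m[:150]=0;m[235:]=0;m[:,:180]=0;m[:,460:]=0
  c=max(cv2.findContours(m,0,2)[0],key=cv2.contourArea);r=cv2.boxPoints(cv2.minAreaRect(c))
  Q=np.array([plane(ct,p,10)[:2] for p in r]);print(n,r.round(1).tolist(),Q.round(1).tolist(),'c',Q.mean(0).round(1))
  for i in range(4):
    d=Q[i]-Q[i-1];print(np.linalg.norm(d).round(1),np.degrees(np.arctan2(d[1],d[0])).round(1))
# height check: tray corners tri via side
  m2=None
for n,p in [('blue',(414,260.5)),('white',(460.5,292))]: print(n,plane(ct,p,33).round(0))
g=[((205,264),'g near-left'),((298,201),'g far-right'),((164,406),'cream nl'),((264,283),'cream fr'),((250,407),'cream nr'),((194,283),'cream fl'),((264,273),'gnr'),((247,200),'gfl')]
for p,n in g: print(n,plane(cs,p,10)[:2].round(0))
E
```

```text
stamp [460.6 216.5  77.3] gap 2.1
glue [422.3 114.9  77.3] gap 1.3
red [446.2  -1.5  32.9] gap 1.9
yel [ 426.7 -104.5   36.3] gap 3.0
stapler c [396.7 320.9  41.1] gap 2.3
smallred [345.6  53.5  25.9] gap 2.1
pink [502.8  84.8  23.7] gap 1.7
purple [338.4 -47.9  34.1] gap 2.1
eraser [512.   -1.6   9.6] gap 2.9
yel [[453.0, -82.0], [458.0, -121.0], [399.0, -127.0], [395.0, -90.0]] [np.float64(7.9), np.float64(5.5)] 58.4 39.3 [ 426. -105.]
stapler [[434.0, 331.0], [431.0, 302.0], [360.0, 306.0], [364.0, 339.0]] [np.float64(-6.6), np.float64(-3.5)] 70.5 29.7 [397.6 319.5]
green [[326.29998779296875, 212.10000610351562], [331.8999938964844, 163.10000610351562], [449.3999938964844, 176.39999389648438], [443.79998779296875, 225.39999389648438]] [[590.6, -20.8], [710.7, -32.4], [681.1, -308.0], [562.3, -291.1]] c [ 636.2 -163.1]
271.8 84.0
120.6 -5.5
277.1 -96.1
120.0 171.9
cream [[186.60000610351562, 175.1999969482422], [306.29998779296875, 164.1999969482422], [310.79998779296875, 213.8000030517578], [191.1999969482422, 224.8000030517578]] [[676.3, 308.0], [707.0, 27.8], [586.1, 14.9], [556.4, 289.7]] c [631.5 160.1]
121.3 8.7
281.9 -83.7
121.6 -173.9
276.4 96.2
blue [ 475. -217.   33.]
white [ 406. -318.   33.]
g near-left [704. -35.]
g far-right [ 563. -310.]
cream nl [668. 304.]
cream fr [585.  14.]
cream nr [554. 294.]
cream fl [707.  26.]
gnr [590. -17.]
gfl [ 679. -303.]
```

All heights agree with the text (77, 77, 33, 36 and 41 mm), and the tray sizes and yaws are consistent: green -6.2°, cream +6.2°. I start with the stapler at (397,320), closing axis at 85°.

{"name": "apply_moves", "arguments": {
  "motion": [
    [0.723,-0.753,-0.404,0,0,0.443,-1],
    [0.723,-0.753,-0.404,0,0,0.443,-1],
    [0.723,-0.753,-0.404,0,0,0.443,-1],
    [0.723,-0.753,-0.404,0,0,0.443,-1],
    [0.723,-0.753,-0.404,0,0,0.443,-1],
    [0.723,-0.753,-0.404,0,0,0.443,-1],
    [0.723,-0.753,-0.404,0,0,0.443,-1],
    [0.723,-0.753,-0.404,0,0,0.443,-1],
    [0.723,-0.753,-0.404,0,0,0.443,-1],
    [0.723,-0.753,-0.404,0,0,0.443,-1]
  ],
  "grip_force": 40
}}

```text
time_s: 1.1
position: [396.6, 320.8, 110.3]
orientation: [0.043, 0.999, 0.0, -0.0]
ft_force: [0.1, 0.3, -0.1]
width: 0.997
finger_force: 0.0
```

{"name": "apply_moves", "arguments": {
  "motion": [
    [0,0,-0.15,0,0,0,-1],
    [0,0,-0.25,0,0,0,-1],
    [0,0,-0.3,0,0,0,-1],
    [0,0,-0.335,0,0,0,-1],
    [0,0,-0.335,0,0,0,-1],
    [0,0,-0.335,0,0,0,1],
    [0,0,-0.335,0,0,0,1],
    [0,0,-0.335,0,0,0,1],
    [0,0,-0.335,0,0,0,1],
    [0,0,-0.335,0,0,0,1],
    [0,0,-0.335,0,0,0,1],
    [0,0,-0.335,0,0,0,1]
  ]
}}

```text
time_s: 2.3
position: [397.9, 320.7, 10.6]
orientation: [0.043, 0.999, 0.001, 0.001]
ft_force: [-1.2, 1.3, 5.3]
width: 0.322
finger_force: 40.3
```

{"name": "apply_moves", "arguments": {
  "motion": [
    [0,0,0.17,0,0,0,1],
    [0,0,0.34,0,0,0,1],
    [0,0,0.34,0,0,0,1],
    [0.15,-0.047,0.34,0,0,0.075,1],
    [0.3,-0.094,0.34,0,0,0.15,1],
    [0.45,-0.141,0.34,0,0,0.225,1],
    [0.6,-0.188,0.34,0,0,0.3,1],
    [0.747,-0.235,0.34,0,0,0.375,1],
    [0.747,-0.235,0.34,0,0,0.375,1],
    [0.747,-0.235,0.34,0,0,0.375,1],
    [0.747,-0.235,0.34,0,0,0.375,1],
    [0.747,-0.235,0.34,0,0,0.375,1]
  ]
}}

```text
time_s: 3.5
position: [619.8, 250.3, 111.3]
orientation: [-0.055, 0.998, -0.0, -0.001]
ft_force: [-0.7, 1.1, -1.4]
width: 0.321
finger_force: 40.0
```

```bash
python3 - <<'E'
from h import *
a,_=grab('top');b,_=grab('side')
x=np.hstack([cv2.resize(a[140:320,140:400],(400,277)),cv2.resize(b[180:480,100:420],(400,375))[:277*1]]) if 0 else None
p=cv2.resize(a[140:340,140:440],(480,320));q=cv2.resize(b[180:480,100:420],(320,300));q=cv2.copyMakeBorder(q,0,20,0,0,0)
cv2.imwrite('pics/m1.png',np.hstack([p,q])[:,:,::-1])
E
```

```text
(no output)
```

View pics/m1.png

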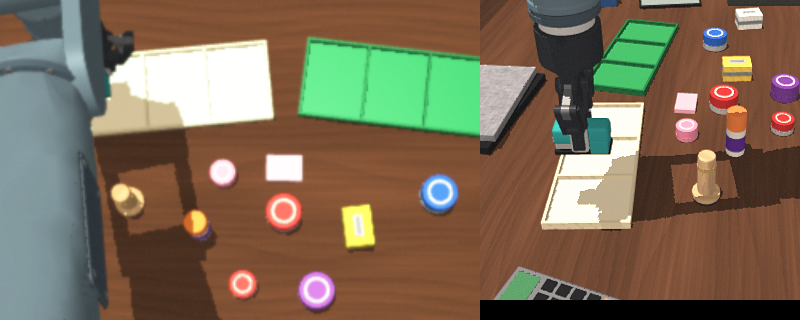

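The stapler hangs level in the gripper over the left cream compartment. Lowering and releasing it.

{"name": "apply_moves", "arguments": {
  "motion": [
    [0,0,-0.15,0,0,0,1],
    [0,0,-0.25,0,0,0,1],
    [0,0,-0.29,0,0,0,1],
    [0,0,-0.31,0,0,0,1],
    [0,0,-0.325,0,0,0,1],
    [0,0,-0.325,0,0,0,1],
    [0,0,-0.325,0,0,0,-0.1],
    [0,0,-0.325,0,0,0,-0.1],
    [0,0,-0.325,0,0,0,-0.1],
    [0,0,-0.2,0,0,0,-0.1],
    [0,0,-0.05,0,0,0,-1],
    [0,0,0.03,0,0,0,-1]
  ]
}}

```text
time_s: 4.8
position: [623.2, 250.1, 125.1]
orientation: [-0.055, 0.998, 0.0, 0.003]
ft_force: [1.5, -0.6, 0.9]
width: 0.869
finger_force: 0.0
```

{"name": "apply_moves", "arguments": {
  "motion": [
    [-0.4,-0.9,-0.03,0,0,0,-1],
    [-0.4,-0.9,-0.03,0,0,0,-1],
    [-0.4,-0.9,-0.03,0,0,0,-1],
    [-0.4,-0.9,-0.03,0,0,0,-1],
    [-0.4,-0.9,-0.03,0,0,0,-1],
    [-0.4,-0.9,-0.03,0,0,0,-1],
    [-0.4,-0.9,-0.03,0,0,0,-1],
    [-0.4,-0.9,-0.03,0,0,0,-1],
    [-0.4,-0.9,-0.03,0,0,0,-1]
  ]
}}

```text
time_s: 5.7
position: [501.8, -19.9, 112.1]
orientation: [-0.055, 0.998, -0.0, 0.001]
ft_force: [0.6, -0.1, -0.7]
width: 0.998
finger_force: 0.0
```

{"name": "apply_moves", "arguments": {
  "motion": [
    [-0.249,-0.281,0,0,0,0,-1],
    [-0.249,-0.281,0,0,0,0,-1],
    [-0.249,-0.281,0,0,0,0,-1],
    [-0.249,-0.281,0,0,0,0,-1],
    [-0.249,-0.281,0,0,0,0,-1],
    [-0.249,-0.281,0,0,0,0,-1]
  ]
}}

```text
time_s: 6.3
position: [427.6, -103.7, 111.8]
orientation: [-0.056, 0.998, 0.0, 0.0]
ft_force: [-0.4, -0.1, -0.2]
width: 1.004
finger_force: 0.0
```

```bash
python3 - <<'E'
from h import *
a,_=grab('top');b,_=grab('side')
p=cv2.resize(a[140:340,140:440],(480,320));q=cv2.resize(b[180:480,100:420],(320,300));q=cv2.copyMakeBorder(q,0,20,0,0,0)
cv2.imwrite('pics/m2.png',np.hstack([p,q])[:,:,::-1])
E
```

```text
(no output)
```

View pics/m2.png

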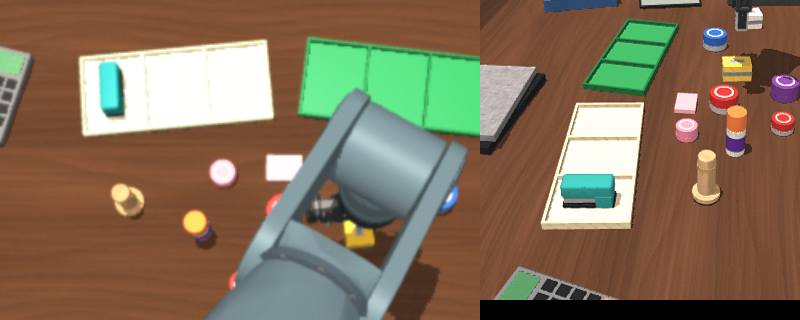

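The stapler is upright in the left cream compartment, and the gripper is now above the yellow box. Descending to TCP z ≈ 4.

{"name": "apply_moves", "arguments": {
  "motion": [
    [0,0,-0.15,0,0,0,-1],
    [0,0,-0.27,0,0,0,-1],
    [0,0,-0.33,0,0,0,-1],
    [0,0,-0.357,0,0,0,-1],
    [0,0,-0.357,0,0,0,-1],
    [0,0,-0.357,0,0,0,1],
    [0,0,-0.357,0,0,0,1],
    [0,0,-0.357,0,0,0,1],
    [0,0,-0.357,0,0,0,1],
    [0,0,-0.357,0,0,0,1],
    [0,0,-0.357,0,0,0,1]
  ]
}}

```text
time_s: 7.5
position: [427.4, -105.1, 5.6]
orientation: [-0.055, 0.999, -0.001, 0.001]
ft_force: [-1.2, 1.1, 5.9]
width: 0.438
finger_force: 40.8
```

{"name": "apply_moves", "arguments": {
  "motion": [
    [0,0,0.17,0,0,0,1],
    [0,0,0.34,0,0,0,1],
    [0,0,0.34,0,0,0,1],
    [0.12,0.097,0.34,0,0,0,1],
    [0.24,0.195,0.34,0,0,0,1],
    [0.36,0.292,0.34,0,0,0,1],
    [0.48,0.39,0.34,0,0,0,1],
    [0.6,0.487,0.34,0,0,0,1],
    [0.716,0.584,0.34,0,0,0,1],
    [0.716,0.584,0.34,0,0,0,1],
    [0.716,0.584,0.34,0,0,0,1],
    [0.716,0.584,0.34,0,0,0,1]
  ]
}}

```text
time_s: 8.7
position: [640.2, 70.1, 105.8]
orientation: [-0.055, 0.999, -0.0, -0.001]
ft_force: [-0.0, -0.1, -1.5]
width: 0.44
finger_force: 40.7
```

{"name": "apply_moves", "arguments": {
  "motion": [
    [0,0,-0.15,0,0,0,1],
    [0,0,-0.25,0,0,0,1],
    [0,0,-0.29,0,0,0,1],
    [0,0,-0.31,0,0,0,1],
    [0,0,-0.324,0,0,0,1],
    [0,0,-0.324,0,0,0,1],
    [0,0,-0.324,0,0,0,-0.3],
    [0,0,-0.324,0,0,0,-0.3],
    [0,0,-0.324,0,0,0,-0.3],
    [0,0,-0.2,0,0,0,-0.3],
    [0,0,-0.05,0,0,0,-1],
    [0,0,0.05,0,0,0,-1]
  ]
}}

```text
time_s: 9.9
position: [642.5, 70.6, 124.9]
orientation: [-0.055, 0.998, -0.0, 0.002]
ft_force: [1.5, -0.2, 0.4]
width: 0.954
finger_force: 0.0
```

{"name": "apply_moves", "arguments": {
  "motion": [
    [-0.729,0.148,0,0,0,0,-1],
    [-0.729,0.148,0,0,0,0,-1],
    [-0.729,0.148,0,0,0,0,-1],
    [-0.729,0.148,0,0,0,0,-1],
    [-0.729,0.148,0,0,0,0,-1],
    [-0.729,0.148,0,0,0,0,-1],
    [-0.729,0.148,0,0,0,0,-1],
    [-0.729,0.148,0,0,0,0,-1]
  ]
}}

```text
time_s: 10.7
position: [424.3, 114.7, 122.3]
orientation: [-0.055, 0.999, -0.0, 0.001]
ft_force: [0.3, 0.0, -1.5]
width: 0.998
finger_force: 0.0
```

{"name": "apply_moves", "arguments": {
  "motion": [
    [0,0,-0.1,0,0,0,-1],
    [0,0,-0.2,0,0,0,-1],
    [0,0,-0.27,0,0,0,-1],
    [0,0,-0.312,0,0,0,-1],
    [0,0,-0.312,0,0,0,-1],
    [0,0,-0.312,0,0,0,1],
    [0,0,-0.312,0,0,0,1],
    [0,0,-0.312,0,0,0,1],
    [0,0,-0.312,0,0,0,1],
    [0,0,-0.312,0,0,0,1],
    [0,0,-0.312,0,0,0,1]
  ]
}}

```text
time_s: 11.8
position: [423.4, 115.0, 28.6]
orientation: [-0.055, 0.998, -0.0, 0.001]
ft_force: [-0.1, 0.0, 5.7]
width: 0.355
finger_force: 39.0
```

{"name": "apply_moves", "arguments": {
  "motion": [
    [0,0,0.15,0,0,0,1],
    [0,0,0.3,0,0,0,1],
    [0,0,0.3,0,0,0,1],
    [0.14,0.03,0.3,0,0,0,1],
    [0.28,0.06,0.3,0,0,0,1],
    [0.42,0.09,0.3,0,0,0,1],
    [0.56,0.12,0.3,0,0,0,1],
    [0.695,0.151,0.3,0,0,0,1],
    [0.695,0.151,0.3,0,0,0,1],
    [0.695,0.151,0.3,0,0,0,1],
    [0.695,0.151,0.3,0,0,0,1]
  ]
}}

```text
time_s: 12.9
position: [629.6, 160.1, 116.8]
orientation: [-0.055, 0.998, -0.0, -0.001]
ft_force: [0.5, 0.7, -0.4]
width: 0.352
finger_force: 39.6
```

{"name": "apply_moves", "arguments": {
  "motion": [
    [0,0,-0.12,0,0,0,1],
    [0,0,-0.21,0,0,0,1],
    [0,0,-0.25,0,0,0,1],
    [0,0,-0.27,0,0,0,1],
    [0,0,-0.284,0,0,0,1],
    [0,0,-0.284,0,0,0,1],
    [0,0,-0.284,0,0,0,-0.2],
    [0,0,-0.284,0,0,0,-0.2],
    [0,0,-0.284,0,0,0,-0.2],
    [0,0,-0.2,0,0,0,-0.2],
    [0,0,-0.05,0,0,0,-0.2],
    [0,0,0.1,0,0,0,-1]
  ]
}}

```text
time_s: 14.1
position: [630.4, 160.2, 148.5]
orientation: [-0.055, 0.999, -0.0, -0.001]
ft_force: [1.4, 1.2, 0.0]
width: 0.751
finger_force: 0.0
```

{"name": "apply_moves", "arguments": {
  "motion": [
    [-0.616,-0.539,-0.124,0,0,0,-1],
    [-0.616,-0.539,-0.124,0,0,0,-1],
    [-0.616,-0.539,-0.124,0,0,0,-1],
    [-0.616,-0.539,-0.124,0,0,0,-1],
    [-0.616,-0.539,-0.124,0,0,0,-1],
    [-0.616,-0.539,-0.124,0,0,0,-1],
    [-0.616,-0.539,-0.124,0,0,0,-1],
    [-0.616,-0.539,-0.124,0,0,0,-1],
    [-0.616,-0.539,-0.124,0,0,0,-1]
  ]
}}

```text
time_s: 15.0
position: [447.8, -1.1, 111.4]
orientation: [-0.055, 0.998, -0.0, 0.001]
ft_force: [-0.2, -0.2, 0.2]
width: 0.999
finger_force: 0.0
```

{"name": "apply_moves", "arguments": {
  "motion": [
    [0,0,-0.15,0,0,0,-1],
    [0,0,-0.27,0,0,0,-1],
    [0,0,-0.33,0,0,0,-1],
    [0,0,-0.36,0,0,0,-1],
    [0,0,-0.36,0,0,0,-1],
    [0,0,-0.36,0,0,0,1],
    [0,0,-0.36,0,0,0,1],
    [0,0,-0.36,0,0,0,1],
    [0,0,-0.36,0,0,0,1],
    [0,0,-0.36,0,0,0,1]
  ]
}}

```text
time_s: 16.0
position: [447.6, -1.6, 4.1]
orientation: [-0.055, 0.999, -0.0, 0.001]
ft_force: [-1.7, 1.5, 5.9]
width: 0.572
finger_force: 40.9
```

{"name": "apply_moves", "arguments": {
  "motion": [
    [0,0,0.15,0,0,0,1],
    [0,0,0.3,0,0,0,1],
    [0,0,0.3,0,0,0,1],
    [0.13,-0.11,0.3,0,0,-0.08,1],
    [0.26,-0.22,0.3,0,0,-0.16,1],
    [0.38,-0.33,0.3,0,0,-0.25,1],
    [0.51,-0.44,0.3,0,0,-0.33,1],
    [0.63,-0.538,0.3,0,0,-0.413,1],
    [0.63,-0.538,0.3,0,0,-0.413,1],
    [0.63,-0.538,0.3,0,0,-0.413,1],
    [0.63,-0.538,0.3,0,0,-0.413,1]
  ]
}}

```text
time_s: 17.1
position: [634.3, -162.0, 92.3]
orientation: [0.053, 0.999, 0.0, -0.001]
ft_force: [-0.0, 0.7, -0.4]
width: 0.575
finger_force: 41.8
```

{"name": "apply_moves", "arguments": {
  "motion": [
    [0,0,-0.12,0,0,0,1],
    [0,0,-0.21,0,0,0,1],
    [0,0,-0.25,0,0,0,1],
    [0,0,-0.27,0,0,0,1],
    [0,0,-0.285,0,0,0,1],
    [0,0,-0.285,0,0,0,1],
    [0,0,-0.285,0,0,0,-0.35],
    [0,0,-0.285,0,0,0,-0.35],
    [0,0,-0.285,0,0,0,-0.35],
    [0,0,-0.2,0,0,0,-0.35],
    [0,0,-0.05,0,0,0,-1],
    [0,0,0.1,0,0,0,-1]
  ]
}}

```text
time_s: 18.3
position: [634.5, -162.6, 123.1]
orientation: [0.053, 0.999, 0.0, -0.001]
ft_force: [1.0, 0.0, 0.5]
width: 0.981
finger_force: 0.0
```

{"name": "apply_moves", "arguments": {
  "motion": [
    [-0.3,0.7,0,0,0,0,-1],
    [-0.3,0.7,0,0,0,0,-1],
    [-0.3,0.7,0,0,0,0,-1],
    [-0.3,0.7,0,0,0,0,-1],
    [-0.3,0.7,0,0,0,0,-1],
    [-0.3,0.7,0,0,0,0,-1]
  ]
}}

```text
time_s: 18.9
position: [543.5, 50.6, 122.8]
orientation: [0.051, 0.999, 0.0, -0.0]
ft_force: [0.5, 0.2, 0.2]
width: 1.001
finger_force: 0.0
```

{"name": "apply_moves", "arguments": {
  "motion": [
    [-0.282,0.565,0,0,0,0,-1],
    [-0.282,0.565,0,0,0,0,-1],
    [-0.282,0.565,0,0,0,0,-1],
    [-0.282,0.565,0,0,0,0,-1],
    [-0.282,0.565,0,0,0,0,-1],
    [-0.282,0.565,0,0,0,0,-1],
    [-0.282,0.565,0,0,0,0,-1]
  ]
}}

```text
time_s: 19.6
position: [461.9, 215.6, 122.9]
orientation: [0.054, 0.999, -0.0, 0.0]
ft_force: [0.5, -0.3, -0.1]
width: 0.998
finger_force: 0.0
```

{"name": "apply_moves", "arguments": {
  "motion": [
    [0,0,-0.1,0,0,0,-1],
    [0,0,-0.2,0,0,0,-1],
    [0,0,-0.28,0,0,0,-1],
    [0,0,-0.326,0,0,0,-1],
    [0,0,-0.326,0,0,0,-1],
    [0,0,-0.326,0,0,0,1],
    [0,0,-0.326,0,0,0,1],
    [0,0,-0.326,0,0,0,1],
    [0,0,-0.326,0,0,0,1],
    [0,0,-0.326,0,0,0,1],
    [0,0,-0.326,0,0,0,1]
  ]
}}

```text
time_s: 20.7
position: [461.4, 216.9, 25.8]
orientation: [0.053, 0.999, 0.0, 0.001]
ft_force: [-0.7, -0.3, 6.1]
width: 0.29
finger_force: 39.0
```

{"name": "apply_moves", "arguments": {
  "motion": [
    [0,0,0.16,0,0,0,1],
    [0,0,0.32,0,0,0,1],
    [0,0,0.35,0,0,0,1],
    [0.09,-0.14,0.35,0,0,0,1],
    [0.18,-0.28,0.35,0,0,0,1],
    [0.265,-0.42,0.35,0,0,0,1],
    [0.355,-0.56,0.35,0,0,0,1],
    [0.445,-0.7,0.35,0,0,0,1],
    [0.535,-0.84,0.35,0,0,0,1],
    [0.615,-0.967,0.35,0,0,0,1],
    [0.615,-0.967,0.35,0,0,0,1],
    [0.615,-0.967,0.35,0,0,0,1]
  ]
}}

```text
time_s: 21.9
position: [644.6, -74.2, 128.5]
orientation: [0.054, 0.999, 0.0, -0.001]
ft_force: [0.0, 0.4, -1.0]
width: 0.29
finger_force: 39.8
```

{"name": "apply_moves", "arguments": {
  "motion": [
    [0,0,-0.01,0,0,0,1],
    [0,0,-0.15,0,0,0,1],
    [0,0,-0.25,0,0,0,1],
    [0,0,-0.3,0,0,0,1],
    [0,0,-0.32,0,0,0,1],
    [0,0,-0.334,0,0,0,1],
    [0,0,-0.334,0,0,0,1],
    [0,0,-0.334,0,0,0,-0.1],
    [0,0,-0.334,0,0,0,-0.1],
    [0,0,-0.334,0,0,0,-0.1],
    [0,0,-0.2,0,0,0,-0.1],
    [0,0,-0.05,0,0,0,-0.1]
  ]
}}

```text
time_s: 23.1
position: [643.4, -73.1, 113.7]
orientation: [0.053, 0.999, 0.001, -0.002]
ft_force: [0.9, -0.5, -0.1]
width: 0.548
finger_force: 0.0
```

{"name": "apply_moves", "arguments": {
  "motion": [
    [0,0,0.3,0,0,0,-1],
    [0,0,0.3,0,0,0,-1],
    [0,0,0.3,0,0,0,-1],
    [-0.8,0,0.3,0,0,0,-1],
    [-0.8,0,0.3,0,0,0,-1],
    [-0.8,0,0.3,0,0,0,-1],
    [-0.8,0,0.3,0,0,0,-1],
    [-0.8,0,0.3,0,0,0,-1],
    [-0.8,0,0.3,0,0,0,-1],
    [-0.8,0,0.3,0,0,0,-1]
  ]
}}

```text
time_s: 24.1
position: [405.0, -73.6, 205.2]
orientation: [0.054, 0.999, -0.0, 0.001]
ft_force: [0.2, -0.1, 0.7]
width: 1.001
finger_force: 0.0
```

```bash
python3 - <<'E'
from h import *
a,_=grab('top');b,_=grab('side')
p=cv2.resize(a[140:340,170:470],(480,320));q=cv2.resize(b[180:480,100:420],(320,300));q=cv2.copyMakeBorder(q,0,20,0,0,0)
cv2.imwrite('pics/m3.png',np.hstack([p,q])[:,:,::-1])
E
```

```text
(no output)
```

View pics/m3.png

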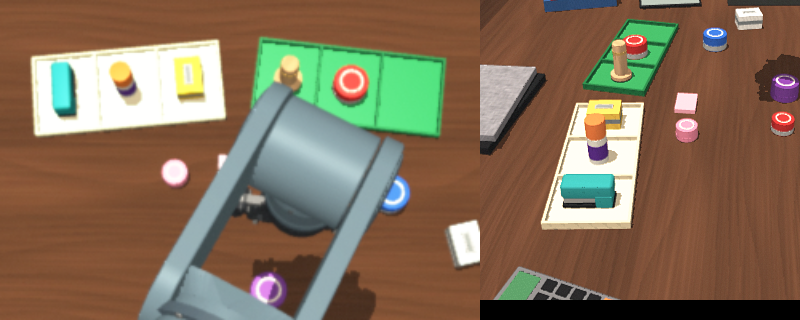

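All five things stand upright, each in its own compartment of the right tray: in the top crop, stapler (62,88), glue (122,78), yellow box (188,77), stamp (288,72) and red pad (351,84). The blue pad and white box have not moved and the arm is clear, so I hand the job in.

```bash
python3 -c "
from cell import finish_job
print(finish_job())"
```

```text
the job is handed in; nothing more can be done
None
```

Job handed in: the final pictures showed all five things upright in their own compartments, the blue pad and white box undisturbed, after about 24 s of robot time; the judge returned no verdict.

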